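Return a lopsided torque adapter through the sprung flap

ROBOT

A 6-joint arm with a two-finger parallel gripper is mounted at the origin on the work surface. World frame = base frame: x ahead of the robot, y to its left, z up, the work surface at z = 0. Lengths are in mm, angles in rad, forces in N, time in s.
With the tool pointing down it reaches from about 400 to 825 mm from the base axis. Payload 7 kg.
Tool frame: the origin (TCP) lies midway between the tips of the shut fingers; the grasp point (between the pads) lies 19 mm behind it; z points along the fingers, x is the direction in which the jaws open and shut, and the axes are right-handed (so a half turn about z gives the same grasp; the last joint's range is limited). The gripper opens to 88 mm and grips with 3 to 60 N. Pads are 19 mm wide; open, the fingers measure 130 mm over their backs; the gripper's body (78 mm by 193 mm) begins 47 mm behind the grasp point.
Start: joints at [1.486, 0.359, 0.012, 0, -1.224, -0.288], TCP at [245.859, 628.609, 226.561] pointing down, gripper open.
Joint ranges: [-3.07, 3.07], [-1.43, 2.12], [-1.02, 1.25], [-3.03, 1.67], [-3.05, -0], [-3.03, 3.03]. Speed limits (rad/s): [2.39, 2.39, 3.01, 3.14, 3.14, 3.14].

INTERFACE

Orientations are given as a 3x3 rotation matrix whose columns are the frame's x, y, z axes.
In Python, from rig import env, vision gives the robot as it stands.
- The arm moves only by the tool servo_tool, never from a script. Its argument "motion" is a list that holds one entry, the list of rows, each a list of 5 numbers: the shift along the tool's x, y, z in m, then the turn about the tool's z in degrees, then the finger opening in m, from 0 to 0.0876. In form: [[[dx, dy, dz, yaw, hand], ...]]. A call has 1 to 20 rows; each row shifts and turns the commanded pose from where the row before left it, along the tool's axes as they then stand; what a row does not reach is not made up. A row lasts 1/8 s, in which the tool goes at most 62.5 mm and 10.7 degrees, less where a joint would pass 70% of its speed; a pose out of reach is approached as far as the arm can. A call is refused whole if a number of a shift passes 0.0625 or a number of a turn 10.7, either way. A call with a gripper value outside its range is refused whole. The fingers move at their own pace and stop on an object; the grip force is fixed at half the most. Time passes only in rows, so rows that do not move let the fingers close. It gives the time, the measured TCP pose, the force and the opening at its end, in the units of the state.
- env.get_obs(): the state, without advancing time (a new reading comes with each control period).
- vision.read_camera(name): name is "scene" or "top"; returns a dict with "pixels" (480x640x3 uint8, red, green, blue), "z_map" (480x640 float32, mm along the optical axis (not along the pixel's ray), 0 where there is no reading), "intrinsics" (3x3 intrinsics, pixels), "xyz" and "rotation" of the camera in the world. Camera axes: x right, y down, z forward; pixel columns grow to the right and rows downward; lengths in mm; the calibration is good to about 2 mm. A picture is of the moment at which its call begins.
- env.hand_in(): hands the job in, once; it reports no verdict.
The state is a dict: "t": time; "joint_pos": joint angles; "joint_velocities": joint speeds; "effort": joint torques, N m; "ee_pos": TCP position; "orientation": TCP orientation; "force": force on the tool from outside, world axes, zero at the start; "moment": the same for the moment, N m; "opening": finger opening in mm.
Only numpy, scipy, OpenCV 4.12 (cv2) and the standard library are available. Lean on these libraries where they do the work, as an engineer would, in place of code of your own. Each camera call takes 0.05 s, during which the arm holds its last target. There are 200 camera calls.

TASK

Pick up the lopsided torque adapter near its balance point so that it stays level, and lay it on the feed shelf of the clear returns box with its plain bar end towards the flap and its heavy round head last. Then push it on through the sprung flap until it slides down inside the box and the flap snaps shut behind it. Leave the other things on the bench where they are.

Things in the scene. Friction and masses are not known exactly. Their poses are not given: they have to be found in the camera images.
- adapter_mid (a point): Loose torque adapter, lying flat: aluminium bar 24 mm wide, 20 mm high, with a heavy round steel head (46 mm diameter, 28 mm high) at one end; 180 mm long over all, one flat underside. Point on its centre line, half-way along the 180 mm, 10 mm above the underside. x axis: along the bar from head to plain end; head's back at x = -90 mm, head's centre at -67 mm, bare bar from -44 to +90 mm
- adapter: The same adapter, origin on its underside 10 mm below adapter_mid, same axes. Mass 0.31 to 0.55 kg. Its balance point differs from part to part: it lies between x = -15 mm and x = -40 mm (towards the head) and is found by a trial lift
- adapter_nose (a point): Centre of the adapter's plain bar end, at x = +90 mm from adapter_mid; same axes
- flap_sill (a point): Fixed clear returns box: middle of the sill under the shut flap, at the height of the shelf top (145 mm above the bench). x: level, the way to push, from shelf into box; z up. Opening 62 mm wide, 50 mm high; lintel over it 8 mm thick along x, its top 60 mm above the shelf. The covered box behind is 74 mm wide, its top 59 mm above the shelf, and reaches to x = +211 mm
- shelf_outer (a point): Middle of the feed shelf's open outer end, on its top, 215 mm before flap_sill; same axes. The level shelf runs from here to the sill, 74 mm wide, with a lip 6 mm thick and 6 mm high along each side (62 mm free between). Fingers from above can not follow under the lintel: the last push comes on the head from behind, outside the flap
- ramp_top (a point): Where the shelf ends inside the box, 4 mm past flap_sill, same axes. From 39 mm before this edge the sill is a slippery white plate, and from the edge a slippery white ramp goes down at 33 degrees to the far wall. Once the adapter's balance point is past this edge it tips, slides down by itself and rests on the ramp, wholly inside and clear of the flap
- flap (a joint): Steel flap in the opening, 58 mm wide, 46 mm high, 3 mm thick, hinged along its top edge 49 mm above the shelf. 0 = hanging shut; grows to 1.4 rad as its lower edge swings into the box. A spring shuts it: about 0.7 N at its lower edge to start it, 1.6 N fully open; its face is slippery
- bolt_a_c (a point): bystander: bare titanium hex bolt standing on its head, 65 mm tall overall, head 36 mm across the flats (42 mm over corners) and 15 mm high, shank 24 mm thick; point at mid-height on its axis
- bolt_b_c (a point): bystander: bare titanium hex bolt standing on its head, 65 mm tall overall, head 36 mm across the flats (42 mm over corners) and 15 mm high, shank 24 mm thick; point at mid-height on its axis
- bolt_c_c (a point): bystander: bare titanium hex bolt standing on its head, 65 mm tall overall, head 36 mm across the flats (42 mm over corners) and 15 mm high, shank 24 mm thick; point at mid-height on its axis
- spanner: bystander: polished steel spanner 190 mm long, lying flat; its origin is on the bench beneath it, x axis along it
- spacer_c (a point): bystander: pale grey ceramic spacer ring, 64 mm outside, 32 mm hole, 24 mm high; point at its centre
- caddy_c (a point): bystander: white nylon bolt caddy, open box 100 x 150 x 50 mm with three bays; point at its centre
- partsbox_c (a point): bystander: hinged clear parts box with a chrome toggle latch, 110 x 160 x 53 mm, shut; point at its centre
There are look-alikes about, which are no part of the job. Leave any green, orange or yellow look-alike of the adapter alone.

How it is judged (in metres and radians):
On the way, in this order (a step that is already met when the one before it is completed fails the run):
1. the adapter is lifted clear of the bench, level (height (world z) of adapter_mid above 0.045 m and angle between adapter_mid's own x axis and vertical between 1.321 and 1.821 rad), for 0.2 s.
2. the adapter lies on the feed shelf, level, plain end towards the flap (x of adapter_mid in the frame of flap_sill between -0.2 and -0.02 m and y of adapter_mid in the frame of flap_sill between -0.02 and 0.02 m and z of adapter_mid in the frame of flap_sill between 0.003 and 0.022 m and y of adapter_nose in the frame of flap_sill between -0.025 and 0.025 m and distance between adapter_nose and flap_sill below 0.14 m and angle between adapter_mid's own x axis and vertical between 1.321 and 1.821 rad), for 0.2 s.
3. its plain end is pushed in through the flap (x of adapter_nose in the frame of flap_sill above 0.03 m and x of adapter_mid in the frame of flap_sill below 0.03 m and y of adapter_nose in the frame of flap_sill between -0.032 and 0.032 m and value of joint flap above 0.35 rad), for 0.05 s.
At the end, for the whole second after the job is handed in: The adapter lies at rest wholly inside the returns box, its middle 50 to 200 mm beyond the flap and at least 20 mm below the sill, plain end foremost, and the flap is shut (within 0.08 rad) (x of adapter_mid in the frame of flap_sill between 0.05 and 0.2 m and y of adapter_mid in the frame of flap_sill between -0.033 and 0.033 m and z of adapter_mid in the frame of flap_sill between -0.14 and -0.02 m and x of adapter_nose in the frame of flap_sill above 0.12 m and value of joint flap below 0.08 rad and linear speed of adapter below 0.02 m/s); the robot touches nothing.
It fails at once if the adapter hangs or tips more than 20 degrees from level while its middle is still outside the flap (x of adapter_mid in the frame of flap_sill below 0 m and (angle between adapter_mid's own x axis and vertical below 1.221 rad or angle between adapter_mid's own x axis and vertical above 1.921 rad)).
It fails at once if another thing on the bench is moved by more than 30 mm (distance of any of bolt_a_c, bolt_b_c, bolt_c_c, spanner, spacer_c, caddy_c, partsbox_c from where it was at the start of the episode above 0.03 m).
It also fails if it takes over 72 s, if anything falls off the work surface, if the arm or the gripper's body presses on something with over 40 N, if the wrist force passes 120 N, or if a joint passes its speed limit or range.

## Working session

There is one attempt and no reset: what is moved stays moved. The work goes in short steps, Python scripts to look and compute and a tool call to move; the robot and the scene stay as the last step left them, time stands still between calls to the robot, and variables do not carry over. Pictures are saved under pics/ and viewed, about 8 in all and at most 12, crops included, and the job is handed in when it is done.

Besides the shell and the picture viewer there is one more tool, called after "Call:" by a JSON object that holds its "method" and its "body", one argument or row to a line. servo_tool: Moves the arm, as the interface text tells. Its arguments: {"type":"object","properties":{"motion":{"type":"array"}},"required":["motion"]}

```bash
mkdir -p pics; cat > h.py <<'E'
import numpy as np, cv2
from rig import env, vision
def shot(n):
    d=vision.read_camera(n); np.savez(f'/tmp/{n}.npz',**{k:np.asarray(v) for k,v in d.items()}); return d
def load(n): return dict(np.load(f'/tmp/{n}.npz'))
def cloud(d):
    K=d['intrinsics'];z=d['z_map'];v,u=np.mgrid[:480,:640]
    p=np.stack([(u-K[0,2])/K[0,0]*z,(v-K[1,2])/K[1,1]*z,z],-1)
    return p@np.asarray(d['rotation']).T+np.asarray(d['xyz'])
def ray(d,u,v,h):
    K=d['intrinsics'];r=np.asarray(d['rotation'])@np.array([(u-K[0,2])/K[0,0],(v-K[1,2])/K[1,1],1]);c=np.asarray(d['xyz'])
    return c+r*(h-c[2])/r[2]
def save(n,im): cv2.imwrite(f'pics/{n}.png',cv2.cvtColor(im,cv2.COLOR_RGB2BGR))
E
python3 - <<'E'
from h import *
for n in('top','scene'):
    d=shot(n);save(n+'0',d['pixels']);print(n,d['xyz'],d['rotation'],d['intrinsics'])
o=env.get_obs();print(o['t'],o['ee_pos'],o['orientation'],o['force'],o['opening'])
E
```

```text
top [ 497.40698947 -264.5991103  1674.10532563] [[ 0.01458833 -0.99863219  0.05020879]
 [-0.99986668 -0.01493789 -0.00659387]
 [ 0.00733486 -0.0501059  -0.99871698]] [[540.84074784   0.         304.74161628]
 [  0.         540.84074784 241.63648549]
 [  0.           0.           1.        ]]
scene [1233.87615568  310.03295871  819.81561342] [[-0.6695636   0.44958206 -0.59123647]
 [ 0.74265599  0.41820569 -0.52303546]
 [ 0.01211109 -0.7892908  -0.61390011]] [[500.70172924   0.         326.55012744]
 [  0.         500.70172924 232.86141553]
 [  0.           0.           1.        ]]
0.1 [245.71668809 628.23509933 225.72184445] [[-3.64301936e-01 -9.31280807e-01 -3.96499776e-04]
 [-9.31279734e-01  3.64302122e-01 -1.42187720e-03]
 [ 1.46861266e-03 -1.48740413e-04 -9.99998911e-01]] [-0.58547355 -0.27915767 -0.04912023] 87.8302848037888
```

View pics/top0.png

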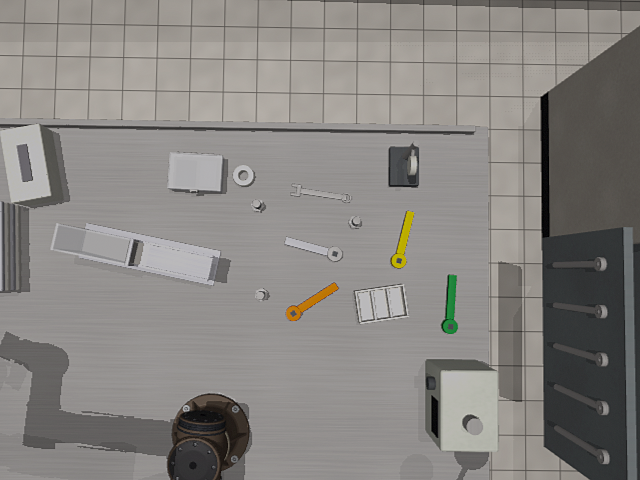

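View pics/scene0.png

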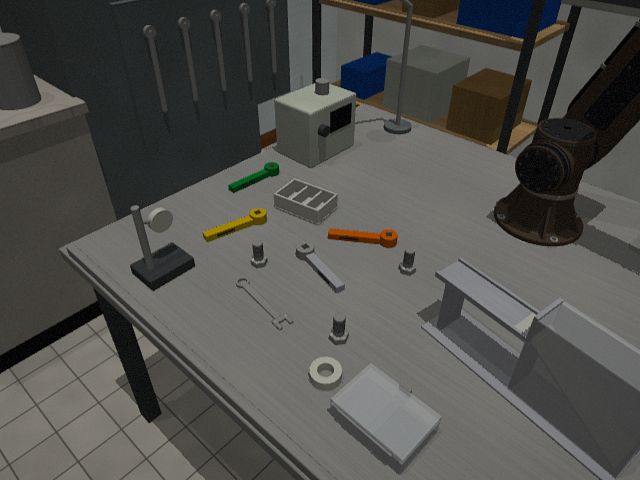

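The top view shows four adapter-shaped things: plain grey (285,240)–(336,254), orange (293,313)–(337,287), yellow (398,260)–(409,212) and green (450,326)–(452,277). The bare-metal grey one fits because the coloured ones are the look-alikes. The feed shelf runs from its outer end near (218,268) to the flap at about (135,250), with the box to its left.

```bash
python3 - <<'E'
from h import *
d=load('top');P=cloud(d)
a=d['pixels'][225:275,270:355];b=d['pixels'][215:295,40:230]
A=cv2.resize(a,None,fx=8,fy=8,interpolation=cv2.INTER_CUBIC)[:, :680]
B=cv2.resize(b,None,fx=4,fy=4,interpolation=cv2.INTER_CUBIC)
im=np.zeros((400+320,760,3),np.uint8)
im[:400,:680]=A;im[400:,:]=B
save('crop1',cv2.resize(im,(630,597)))
# adapter
R=np.zeros((480,640),bool);R[225:275,275:350]=1
m=R&(P[...,2]>10)&(P[...,2]<45);q=P[m];print(len(q),q[:,2].min(),np.percentile(q[:,2],[20,50,80,95]))
(c,s,ang)=cv2.minAreaRect(q[:,:2].astype(np.float32));print('rect',c,s,ang)
hd=q[q[:,2]>24];print('head',hd.mean(0),len(hd),(hd.min(0)+hd.max(0))/2)
br=q[(q[:,2]>15)&(q[:,2]<22.5)&(np.hypot(*(q[:,:2]-hd.mean(0)[:2]).T)>35)]
v=np.linalg.svd(br[:,:2]-br[:,:2].mean(0))[2][0];print('bar',br.mean(0),v,len(br))
t=(q[:,:2]-hd.mean(0)[:2])@v;print('extent',t.min(),t.max())
# shelf
R[:]=0;R[215:295,40:232]=1
m=R&(P[...,2]>125)&(P[...,2]<225);h=P[m];print(np.histogram(h[:,2],bins=np.arange(125,226,5)))
r=cv2.minAreaRect(h[:,:2].astype(np.float32));print(r,cv2.boxPoints(r))
for lo,hi in((140,148),(148,155),(190,225)):
    k=h[(h[:,2]>lo)&(h[:,2]<hi)]
    r=cv2.minAreaRect(k[:,:2].astype(np.float32));print(lo,len(k),np.median(k[:,2]),r,cv2.boxPoints(r).round(1).tolist())
# obstacles: blobs > 8mm
m=((P[...,2]>8)&(P[...,2]<240)&(P[...,0]>150)).astype(np.uint8);m[:130]=0
n,l,st,_=cv2.connectedComponentsWithStats(m)
for i in range(1,n):
    if st[i,4]>40:
        k=P[l==i];print(st[i],k[:,:2].min(0).round(),k[:,:2].max(0).round(),k[:,2].max().round())
E
```

```text
543 10.03246971019712 [17.68480821 22.26515349 27.2128371  31.44987278]
rect (543.349853515625, -276.95556640625) (210.21539306640625, 106.7521743774414) 70.8684310913086
head [ 551.71197982 -343.44735573   28.06192172] 202 [ 558.06321387 -299.4356278    30.37028499]
bar [ 572.45647558 -262.55133129   19.12533096] [-0.24266575 -0.97010996] 168
extent -163.07131071563825 44.94721090115633
(array([  0,   3,  73, 605, 953, 348,  67,   9,  16,  16,  14,  11,  12,
         8, 146, 954, 936, 148,   1,   0]), array([125, 130, 135, 140, 145, 150, 155, 160, 165, 170, 175, 180, 185,
       190, 195, 200, 205, 210, 215, 220, 225]))
((536.4830322265625, 201.2772979736328), (428.1409912109375, 74.3521957397461), 79.11222076416016) [[459.54123    -1.9176788]
 [532.555     -15.961777 ]
 [613.4248    404.4723   ]
 [540.4111    418.51636  ]]
140 1237 145.11975310130583 ((516.8368530273438, 98.51005554199219), (218.84329223632812, 73.72456359863281), 79.0660629272461) [[459.8999938964844, -1.899999976158142], [532.2999877929688, -15.899999618530273], [573.7999877929688, 199.0], [501.3999938964844, 212
[... 726 characters left out ...]
[722. -22.] [857. 154.] 67.0
[233 165  21  22 280] [ 751. -114.] [814. -52.] 38.0
[251 199  13  13 120] [ 673. -145.] [ 711. -108.] 72.0
[390 211  24  57 549] [ 507. -608.] [ 680. -538.] 36.0
[348 216  13  12 122] [ 628. -445.] [ 663. -408.] 73.0
[  50  223  168   62 4723] [447. -15.] [627. 481.] 215.0
[ 542  235   26  171 3742] [ 150. -974.] [ 600. -947.] 240.0
[283 237  59  25 532] [ 523. -387.] [ 594. -209.] 37.0
[441 275  17  59 583] [ 309. -746.] [ 485. -697.] 36.0
[285 281  53  40 545] [ 342. -376.] [ 461. -219.] 38.0
[353 284  56  40 914] [ 338. -595.] [ 456. -426.] 61.0
[255 288  13  13 122] [ 400. -163.] [ 437. -126.] 73.0
[ 425  358   73   43 2704] [ 150. -819.] [ 231. -626.] 202.0
```

View pics/crop1.png

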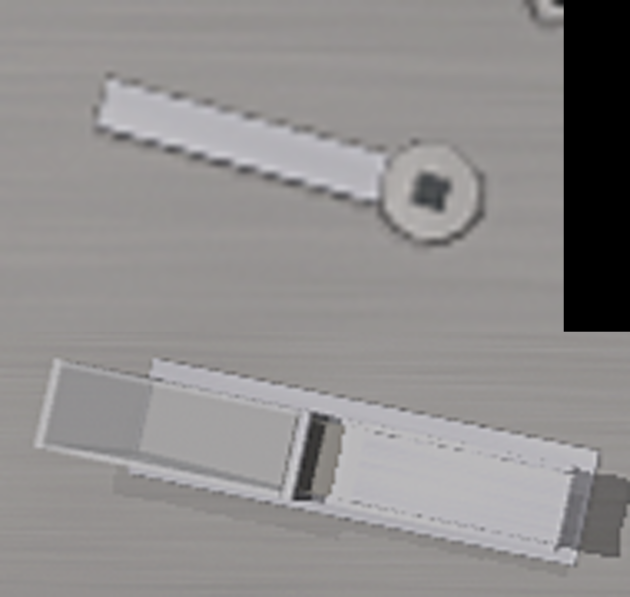

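The top half of the crop shows the grey adapter: bare metal, head centre at about (335,254) in the full image and plain end at about (285,240). It is the one to take. The bottom half shows the shelf with its outer end to the right, the flap opening at crop (322,455) and the box to its left.

From depth, the shelf's outer end and the box's far wall are 428 mm apart (426 mm expected), and the shelf top is at z = 145.

```bash
python3 - <<'E'
from h import *
d=load('top');s=load('scene')
# refine in grey image: bright mask of adapter in both views by colour contrast
hc=ray(d,334.8,253.9,28);n=ray(d,285.2,240.3,20)
print('crop',hc,n,np.linalg.norm((n-hc)[:2]),np.degrees(np.arctan2(*(n-hc)[[1,0]])))
P=cloud(d);q=P[225:275,275:350].reshape(-1,3);q=q[(q[:,2]>14)&(q[:,2]<45)]
v=np.array([.2427,.9701])
for a in np.arange(73,79.1,.5):
    v=np.array([np.cos(np.radians(a)),np.sin(np.radians(a))]);w=np.array([-v[1],v[0]])
    r=(q[:,:2]-hc[:2]);t=r@v;u=r@w;b=(t>30)&(t<150)
    print(a,np.polyfit(t[b],u[b],1).round(4),np.percentile(u[b],[1,99]).round(1),t.min().round(1),t.max().round(1))
# scene camera check
P=cloud(s);q=P[235:300,285:355].reshape(-1,3);q=q[(q[:,2]>14)&(q[:,2]<40)]
print('scene',len(q),cv2.minAreaRect(q[:,:2].astype(np.float32)))
hd=q[q[:,2]>24];print(hd.mean(0),(hd.min(0)+hd.max(0))/2)
E
```

```text
crop [ 544.14224588 -367.54158826   28.        ] [ 583.7662403  -215.63104933   20.        ] 156.99322524225693 75.38083584681692
73.0 [ 0.0493 -1.3971] [-10.2  16.1] -19.8 189.7
73.5 [ 0.0409 -1.4334] [-10.6  14.9] -19.8 189.5
74.0 [ 0.0326 -1.4698] [-11.   13.8] -19.8 189.3
74.5 [ 0.0242 -1.5062] [-11.5  12.7] -19.8 189.0
75.0 [ 0.0159 -1.5426] [-12.2  11.7] -19.8 188.8
75.5 [ 0.0076 -1.5792] [-13.   10.7] -19.7 188.5
76.0 [-7.0000e-04 -1.6159e+00] [-13.6  10.1] -19.7 188.3
76.5 [-0.009  -1.6527] [-14.5   9.7] -19.7 188.0
77.0 [-0.0174 -1.6896] [-15.5   9.2] -19.7 187.7
77.5 [-0.0257 -1.7266] [-16.6   8.7] -19.7 187.3
78.0 [-0.0356 -1.5867] [-17.8   8.1] -19.7 187.0
78.5 [-0.0455 -1.5138] [-19.    7.7] -19.7 186.7
79.0 [-0.0539 -1.5515] [-20.1   7.3] -19.6 186.3
scene 701 ((541.1024169921875, -317.9831237792969), (200.87062072753906, 136.2803955078125), 32.24866485595703)
[ 549.64512033 -367.03247329   27.73144231] [ 557.5147138  -313.18885718   27.93420468]
```

Call:
{"method": "servo_tool", "body": {
  "motion": [
    [[0, 0, 0, 10.3, 0.0876], [0, 0, 0, 10.3, 0.0876], [0, 0, 0, 10.3, 0.0876], [0, 0, 0, 10.3, 0.0876], [0, 0, 0, 10.3, 0.0876], [0, 0, 0, 10.3, 0.0876], [0, 0, 0, 10.3, 0.0876], [0, 0, 0, 10.3, 0.0876]]
  ]
}}

```text
t: 1.1
ee_pos: [245.7, 628.4, 226.0]
orientation: [[-0.97, 0.244, -0.0], [0.244, 0.97, -0.001], [0.0, -0.001, -1.0]]
force: [-0.1, 0.4, 0.3]
opening: 87.4
```

Call:
{"method": "servo_tool", "body": {
  "motion": [
    [[-0.0267, -0.0427, 0, 0, 0.0876], [-0.0267, -0.0427, 0, 0, 0.0876], [-0.0267, -0.0427, 0, 0, 0.0876], [-0.0267, -0.0427, 0, 0, 0.0876], [-0.0267, -0.0427, 0, 0, 0.0876], [-0.0267, -0.0427, 0, 0, 0.0876], [-0.0267, -0.0427, 0, 0, 0.0876], [-0.0267, -0.0427, 0, 0, 0.0876], [-0.0267, -0.0427, 0, 0, 0.0876], [-0.0267, -0.0427, 0, 0, 0.0876], [-0.0267, -0.0427, 0, 0, 0.0876], [-0.0267, -0.0427, 0, 0, 0.0876], [-0.0267, -0.0427, 0, 0, 0.0876], [-0.0267, -0.0427, 0, 0, 0.0876], [-0.0267, -0.0427, 0, 0, 0.0876], [-0.0267, -0.0427, 0, 0, 0.0876], [-0.0267, -0.0427, 0, 0, 0.0876], [-0.0267, -0.0427, 0, 0, 0.0876], [-0.0267, -0.0427, 0, 0, 0.0876], [-0.0267, -0.0427, 0, 0, 0.0876]]
  ]
}}

```text
t: 3.6
ee_pos: [561.6, -329.5, 226.1]
orientation: [[-0.971, 0.238, -0.001], [0.238, 0.971, 0.0], [0.001, 0.0, -1.0]]
force: [0.5, 0.9, 0.1]
opening: 87.7
```

Call:
{"method": "servo_tool", "body": {
  "motion": [
    [[0, 0, 0.04, 0, 0.0876], [0, 0, 0.04, 0, 0.0876], [0, 0, 0.04, 0, 0.0876], [0, 0, 0.03, 0, 0.0876], [0, 0, 0, 0, 0.0876], [0, 0, 0, 0, 0.0876]]
  ]
}}

```text
t: 4.35
ee_pos: [562.1, -328.2, 77.7]
orientation: [[-0.971, 0.237, 0.001], [0.237, 0.971, -0.001], [-0.001, -0.0, -1.0]]
force: [-0.0, 0.3, 0.2]
opening: 87.5
```

Call:
{"method": "servo_tool", "body": {
  "motion": [
    [[0.0064, -0.0031, 0.02, 0.3, 0.0876], [0, 0, 0.02, 0, 0.0876], [0, 0, 0.015, 0, 0.0876], [0, 0, 0.0145, 0, 0.0876], [0, 0, 0, 0, 0.0876], [0, 0, 0, 0, 0.0876]]
  ]
}}

```text
t: 5.1
ee_pos: [554.9, -329.5, 7.6]
orientation: [[-0.97, 0.243, 0.001], [0.243, 0.97, -0.0], [-0.001, -0.0, -1.0]]
force: [-0.1, 0.4, 0.2]
opening: 87.5
```

```bash
python3 - <<'E'
from h import *
a=shot('top')['pixels'][200:300,240:390];b=shot('scene')['pixels'][200:330,240:400]
save('pre',np.hstack([cv2.resize(a,(400,267),interpolation=3),cv2.resize(b,(329,267),interpolation=3)]))
o=env.get_obs();print(o['force'],o['moment'],o['ee_pos'])
E
```

```text
[ 0.75492107  0.62457007 -0.18784276] [ 0.03281672 -0.05595397  0.02634683] [ 555.02022885 -329.55151463    7.7839291 ]
```

View pics/pre.png

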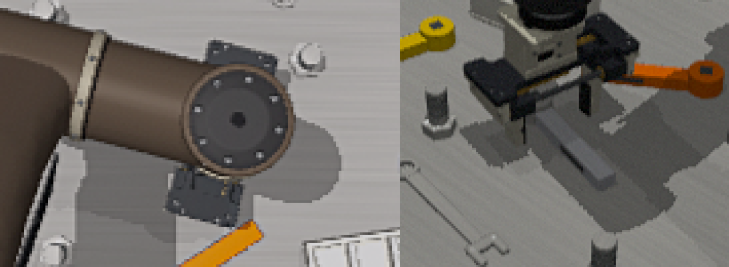

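The hand straddles the bar between the bolts and nothing touches. Next I take a baseline moment, then grip and make a small trial lift.

```bash
cat >> h.py <<'E'
def wrench(n=15):
    W=[]
    for _ in range(n):
        vision.read_camera('top');o=env.get_obs();W.append(np.r_[o['force'],o['moment']])
    W=np.array(W);print('t',o['t'],'W',W.mean(0).round(4),'sd',W.std(0).round(3),'ee',np.round(o['ee_pos'],1),'open',round(o['opening'],1));return W.mean(0)
E
python3 -c "
from h import *
wrench()"
```

```text
t 5.95 W [ 0.0799 -0.0021 -0.1924  0.0752 -0.0687 -0.003 ] sd [0.543 0.39  0.407 0.031 0.023 0.027] ee [ 554.4 -329.4    7. ] open 87.6
```

Call:
{"method": "servo_tool", "body": {
  "motion": [
    [[0, 0, 0, 0, 0.0], [0, 0, 0, 0, 0.0], [0, 0, 0, 0, 0.0], [0, 0, 0, 0, 0.0], [0, 0, 0, 0, 0.0], [0, 0, 0, 0, 0.0], [0, 0, 0, 0, 0.0], [0, 0, 0, 0, 0.0], [0, 0, -0.004, 0, 0.0], [0, 0, -0.004, 0, 0.0], [0, 0, -0.004, 0, 0.0], [0, 0, 0, 0, 0.0], [0, 0, 0, 0, 0.0]]
  ]
}}

```text
t: 7.58
ee_pos: [554.3, -329.3, 19.0]
orientation: [[-0.97, 0.243, -0.0], [0.243, 0.97, 0.0], [0.0, 0.0, -1.0]]
force: [0.2, -1.1, -4.4]
opening: 23.8
```

```bash
python3 - <<'E'
from h import *
wrench();d=shot('scene');save('lift1',cv2.resize(d['pixels'][215:315,270:370],(600,600),interpolation=3))
E
```

```text
t 8.325 W [-0.1824  0.0402 -4.6033  0.1194 -0.0834 -0.0104] sd [0.543 0.488 0.557 0.026 0.021 0.028] ee [ 554.5 -329.4   19.1] open 23.8
```

View pics/lift1.png

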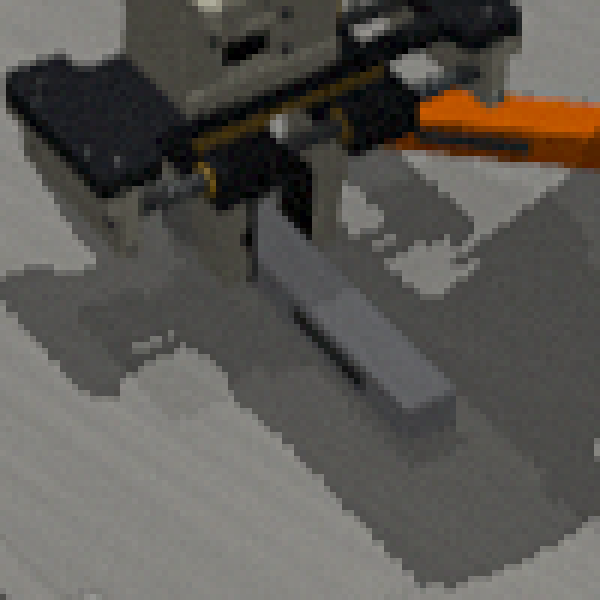

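The trial lift gives a weight of about 4.4 N. The moment puts the balance point about 10 mm towards the head from my grip at x ≈ −27.5, so near −38. The crop shows the plain end held roughly level. I'll set it down and regrip 7 mm nearer the head, where the pads still just clear the head.

Call:
{"method": "servo_tool", "body": {
  "motion": [
    [[0, 0, 0.004, 0, 0.0], [0, 0, 0.004, 0, 0.0], [0, 0, 0.0035, 0, 0.0], [0, 0, 0, 0, 0.0], [0, 0, 0, 0, 0.05], [0, 0, 0, 0, 0.05], [0, 0, 0, 0, 0.05], [0, 0, 0, 0, 0.05], [0, -0.0035, -0.001, 0, 0.05], [0, -0.0035, 0, 0, 0.05], [0, 0, 0, 0, 0.05], [0, 0, 0, 0, 0.0], [0, 0, 0, 0, 0.0], [0, 0, 0, 0, 0.0], [0, 0, 0, 0, 0.0], [0, 0, 0, 0, 0.0], [0, 0, 0, 0, 0.0]]
  ]
}}

```text
t: 10.5
ee_pos: [552.7, -336.1, 8.5]
orientation: [[-0.97, 0.243, -0.0], [0.243, 0.97, 0.0], [0.0, 0.0, -1.0]]
force: [-0.4, 0.7, 1.4]
opening: 23.4
```

Call:
{"method": "servo_tool", "body": {
  "motion": [
    [[0, 0, -0.004, 0, 0.0], [0, 0, -0.008, 0, 0.0], [0, 0, -0.01, 0, 0.0], [0, 0, -0.01, 0, 0.0], [0, 0, -0.01, 0, 0.0], [0, 0, 0, 0, 0.0], [0, 0, 0, 0, 0.0]]
  ]
}}

```text
t: 11.38
ee_pos: [552.6, -336.1, 50.4]
orientation: [[-0.97, 0.243, -0.0], [0.243, 0.97, 0.0], [0.0, 0.0, -1.0]]
force: [-0.7, 0.8, -5.1]
opening: 23.8
```

```bash
python3 - <<'E'
from h import *
wrench(8);d=shot('scene');save('lift2',cv2.resize(d['pixels'][205:305,260:380],(720,600),interpolation=3))
t=env.get_obs()['ee_pos'];P=cloud(d);v=np.array([.2437,.9699]);w=np.array([-.9699,.2437])
r=P[...,:2]-np.array(t[:2]);a=r@v;b=r@w
for lo in range(15,130,15):
    k=P[(a>lo)&(a<lo+15)&(abs(b)<8)&(P[...,2]>20)&(P[...,2]<90)]
    print(lo,len(k),np.percentile(k[:,2],[20,50,80]).round(1) if len(k) else '')
E
```

```text
t 11.775 W [-0.2309 -0.1387 -4.5909  0.0793 -0.0655  0.0093] sd [0.287 0.249 0.529 0.035 0.026 0.037] ee [ 552.7 -336.2   50.4] open 23.8
15 31 [60.5 62.1 62.8]
30 29 [60.2 61.7 62.4]
45 27 [60.8 61.8 63. ]
60 29 [60.9 62.  63.4]
75 30 [60.9 61.8 63.5]
90 29 [61.  62.3 63.7]
105 31 [60.6 62.1 63.8]
120 38 [46.5 53.7 59.8]
```

View pics/lift2.png

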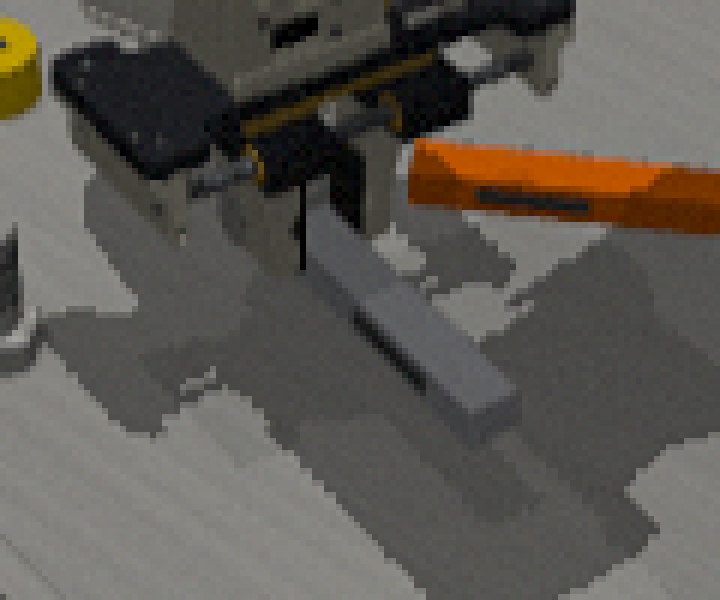

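It hangs level: the bar top reads 62 mm at every station along the bar, and the moment is back to baseline. Now I lift it high and carry it over the shelf.

Call:
{"method": "servo_tool", "body": {
  "motion": [
    [[0, 0, -0.01, 0, 0.0], [0, 0, -0.02, 0, 0.0], [0, 0, -0.02, 0, 0.0], [0, 0, -0.02, 0, 0.0], [0, 0, -0.02, 0, 0.0], [0, 0, -0.02, 0, 0.0], [0, 0, -0.02, 0, 0.0], [0, 0, -0.01, 0, 0.0], [0, 0, -0.005, 0, 0.0]]
  ]
}}

```text
t: 12.95
ee_pos: [552.8, -336.1, 196.3]
orientation: [[-0.97, 0.243, 0.001], [0.243, 0.97, -0.0], [-0.001, 0.0, -1.0]]
force: [-0.5, -0.9, -5.1]
opening: 23.6
```

Call:
{"method": "servo_tool", "body": {
  "motion": [
    [[0.003, 0.008, 0, 0, 0.0], [0.006, 0.016, 0, 0, 0.0], [0.0077, 0.0209, 0, 0, 0.0], [0.0077, 0.0209, 0, 0, 0.0], [0.0077, 0.0209, 0, 0, 0.0], [0.0077, 0.0209, 0, 0, 0.0], [0.0077, 0.0209, 0, 0, 0.0], [0.0077, 0.0209, 0, 0, 0.0], [0.0077, 0.0209, 0, 0, 0.0], [0.0077, 0.0209, 0, 0, 0.0], [0.0077, 0.0209, 0, 0, 0.0], [0.0077, 0.0209, 0, 0, 0.0], [0.0077, 0.0209, 0, 0, 0.0], [0.0077, 0.0209, 0, 0, 0.0], [0.0077, 0.0209, 0, 0, 0.0], [0.0077, 0.0209, 0, 0, 0.0], [0.0077, 0.0209, 0, 0, 0.0], [0.006, 0.016, 0, 0, 0.0], [0.003, 0.008, 0, 0, 0.0], [0, 0, 0, 0, 0.0]]
  ]
}}

```text
t: 15.45
ee_pos: [510.9, 47.4, 195.6]
orientation: [[-0.97, 0.242, 0.0], [0.242, 0.97, -0.0], [-0.0, -0.0, -1.0]]
force: [0.5, -1.1, -4.5]
opening: 23.4
```

Call:
{"method": "servo_tool", "body": {
  "motion": [
    [[0, 0, 0, -1.6, 0.0], [0, 0, 0, -1.6, 0.0], [0, 0, 0, 0, 0.0], [0, 0, 0, 0, 0.0]]
  ]
}}

```text
t: 15.95
ee_pos: [511.1, 46.7, 195.5]
orientation: [[-0.982, 0.189, -0.0], [0.189, 0.982, -0.0], [0.0, -0.0, -1.0]]
force: [-0.5, -0.2, -4.3]
opening: 23.7
```

Call:
{"method": "servo_tool", "body": {
  "motion": [
    [[0.0043, 0.014, 0, 0, 0.0], [0, 0, 0.01, 0, 0.0], [0, 0, 0.012, 0, 0.0], [0, 0, 0.005, 0, 0.0], [0, 0, 0, 0, 0.0], [0, 0, 0, 0, 0.0]]
  ]
}}

```text
t: 16.7
ee_pos: [509.7, 61.4, 168.8]
orientation: [[-0.982, 0.188, 0.0], [0.188, 0.982, -0.0], [-0.0, 0.0, -1.0]]
force: [1.3, 0.4, -3.5]
opening: 23.5
```

```bash
python3 - <<'E'
from h import *
o=env.get_obs();print(o['ee_pos'],o['force'])
S=np.array([536.8,203.2]);v=np.array([.189,.982]);w=np.array([-.982,.189])
for n in('top','scene'):
    d=shot(n);P=cloud(d);r=P[...,:2]-S;a=r@v;b=r@w
    for lo in range(-120,0,20):
        sel=(a>lo)&(a<lo+20)&(abs(b)<45)
        z=P[...,2]
        bar=sel&(z>172)&(z<190)&(abs(b)<25);sh=sel&(z>138)&(z<156)
        print(n,lo,bar.sum(),(np.percentile(b[bar],[3,97]).round(1),np.median(z[bar]).round(1)) if bar.sum()>5 else '',sh.sum(),np.percentile(b[sh],[2,98]).round(1) if sh.sum()>5 else '')
d=load('scene');save('over',cv2.resize(d['pixels'][180:400,400:640],(655,600),interpolation=3))
E
```

```text
[509.74459587  61.43583256 168.7797807 ] [ 1.27131678  0.38164413 -3.46931553]
top -120 0  0 
top -100 0  0 
top -80 0  0 
top -60 0  0 
top -40 0  0 
top -20 0  0 
scene -120 128 (array([-14. ,   9.5]), np.float64(180.0)) 198 [-40.8   2.8]
scene -100 131 (array([-14.3,   8.6]), np.float64(180.2)) 206 [-41.3   3.2]
scene -80 136 (array([-14. ,   9.4]), np.float64(180.2)) 216 [-40.7   3.3]
scene -60 144 (array([-13.7,   9.8]), np.float64(179.9)) 215 [-40.9   2. ]
scene -40 161 (array([-14. ,   9.3]), np.float64(180.0)) 233 [-40.6   3.8]
scene -20 0  99 [-41.  -17.4]
```

View pics/over.png

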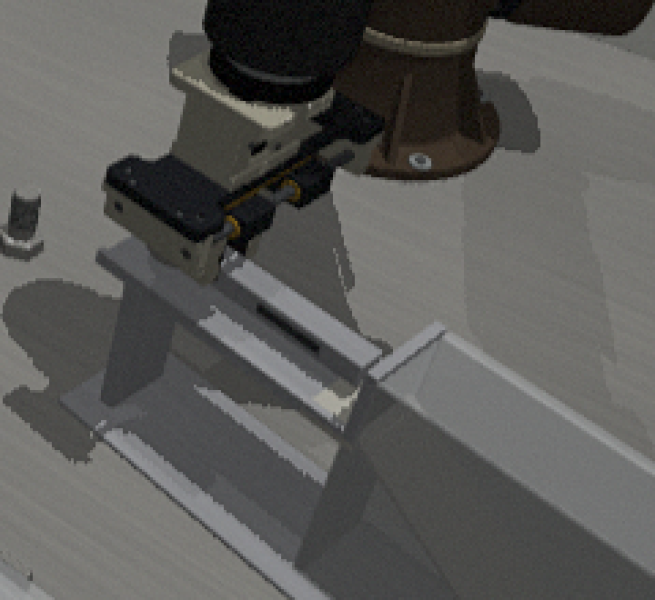

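The bar is parallel over the shelf and centred to about 1 mm. Its underside is at z = 160 and its nose is just short of the flap. Next I lower it 15 mm.

Call:
{"method": "servo_tool", "body": {
  "motion": [
    [[0, 0, 0.004, 0, 0.0], [0, 0, 0.004, 0, 0.0], [0, 0, 0.004, 0, 0.0], [0, 0, 0.002, 0, 0.0], [0, 0, 0.001, 0, 0.0], [0, 0, 0, 0, 0.0], [0, 0, 0, 0, 0.0], [0, 0, 0, 0, 0.0]]
  ]
}}

```text
t: 17.8
ee_pos: [509.5, 61.5, 153.6]
orientation: [[-0.982, 0.188, 0.0], [0.188, 0.982, 0.0], [-0.0, 0.0, -1.0]]
force: [1.0, 0.7, -4.3]
opening: 23.6
```

Call:
{"method": "servo_tool", "body": {
  "motion": [
    [[0, 0, 0.0006, 0, 0.0], [0, 0, 0, 0, 0.0], [0, 0.005, 0, 0, 0.0], [0, 0.005, 0, 0, 0.0], [0, 0.005, 0, 0, 0.0], [0, 0.005, 0, 0, 0.0], [0, 0.005, 0, 0, 0.0], [0, 0.005, 0, 0, 0.0], [0, 0.005, 0, 0, 0.0], [0, 0.005, 0, 0, 0.0]]
  ]
}}

```text
t: 19.05
ee_pos: [517.3, 100.3, 153.5]
orientation: [[-0.982, 0.188, 0.0], [0.188, 0.982, -0.001], [-0.0, -0.001, -1.0]]
force: [-1.8, -7.1, 7.1]
opening: 23.5
```

Call:
{"method": "servo_tool", "body": {
  "motion": [
    [[0, 0.006, 0, 0, 0.0], [0, 0.006, 0, 0, 0.0], [0, 0.006, 0, 0, 0.0], [0, 0.006, 0, 0, 0.0], [0, 0.006, 0, 0, 0.0], [0, 0.006, 0, 0, 0.0], [0, 0.006, 0, 0, 0.0], [0, 0.006, 0, 0, 0.0], [0, 0.006, 0, 0, 0.0], [0, 0, 0, 0, 0.0]]
  ]
}}

```text
t: 20.3
ee_pos: [527.9, 154.7, 153.5]
orientation: [[-0.982, 0.188, 0.001], [0.188, 0.982, 0.001], [-0.001, 0.001, -1.0]]
force: [-0.6, -1.3, 5.1]
opening: 23.6
```

Call:
{"method": "servo_tool", "body": {
  "motion": [
    [[0, 0.006, 0, 0, 0.0], [0, 0.006, 0, 0, 0.0], [0, 0.006, 0, 0, 0.0], [0, 0, 0, 0, 0.0]]
  ]
}}

```text
t: 20.8
ee_pos: [531.4, 172.7, 153.5]
orientation: [[-0.982, 0.188, 0.002], [0.188, 0.982, 0.001], [-0.001, 0.001, -1.0]]
force: [-1.1, -0.1, 4.8]
opening: 23.9
```

Call:
{"method": "servo_tool", "body": {
  "motion": [
    [[0, 0, 0, 0, 0.045], [0, 0, 0, 0, 0.045], [0, 0, 0, 0, 0.045], [0, 0, 0, 0, 0.045], [0, 0, -0.02, 0, 0.045], [0, 0, -0.03, 0, 0.045], [0, 0, -0.02, 0, 0.045], [0, -0.03, 0, 0, 0.0], [0, -0.04, 0, 0, 0.0], [0, -0.04, 0, 0, 0.0], [0, 0, 0, 0, 0.0], [0, 0, 0, 0, 0.0]]
  ]
}}

```text
t: 22.3
ee_pos: [510.1, 63.4, 223.1]
orientation: [[-0.982, 0.189, 0.001], [0.189, 0.982, 0.0], [-0.0, 0.0, -1.0]]
force: [0.2, 0.8, 0.3]
opening: 2.4
```

```bash
python3 - <<'E'
from h import *
o=env.get_obs();print(o['ee_pos'],o['force'],o['opening'])
S=np.array([536.8,203.2]);v=np.array([.189,.982]);w=np.array([-.982,.189])
d=shot('scene');P=cloud(d);r=P[...,:2]-S;a=r@v;b=r@w;z=P[...,2]
m=(a>-130)&(a<-10)&(abs(b+2)<26)&(z>155)&(z<185)
for lo in range(-120,-5,5):
    k=m&(a>lo)&(a<lo+5);print(lo,k.sum(),(np.median(z[k]).round(1),np.percentile(b[k],[3,97]).round(1)) if k.sum()>3 else '')
save('rel',cv2.resize(d['pixels'][180:400,400:640],(655,600),interpolation=3))
E
```

```text
[510.06445202  63.43567411 223.14164079] [0.24575531 0.81157031 0.34660975] 2.392326801800063
-120 0 
-115 0 
-110 0 
-105 0 
-100 0 
-95 0 
-90 6 (np.float64(172.1), array([-6.4,  5.1]))
-85 37 (np.float64(172.5), array([-17.2,  12.8]))
-80 53 (np.float64(172.9), array([-20.9,  13.9]))
-75 61 (np.float64(172.2), array([-23. ,  18.1]))
-70 67 (np.float64(173.1), array([-24.1,  19.1]))
-65 67 (np.float64(173.2), array([-24.9,  20.4]))
-60 74 (np.float64(173.0), array([-23.5,  15.6]))
-55 66 (np.float64(172.5), array([-21.3,  14.5]))
-50 66 (np.float64(171.1), array([-18. ,  12.1]))
-45 51 (np.float64(165.4), array([-13.4,   8.1]))
-40 36 (np.float64(165.0), array([-13.5,   9.4]))
-35 42 (np.float64(165.2), array([-13.8,   8.8]))
-30 38 (np.float64(164.5), array([-14.6,   9.2]))
-25 27 (np.float64(164.4), array([-13.8,   4.2]))
-20 8 (np.float64(159.7), array([-14.8, -10.8]))
-15 0 
-10 0
```

View pics/rel.png

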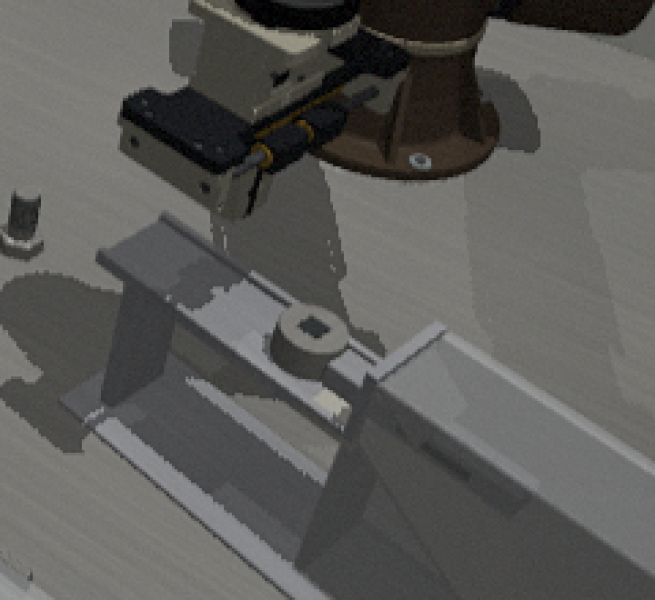

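The adapter lies level on the shelf, its nose through the flap and the head's back at s ≈ −88, laterally centred. The shut fingers now go down behind the head and push.

Call:
{"method": "servo_tool", "body": {
  "motion": [
    [[0, 0, 0.025, 0, 0.0], [0, 0, 0.025, 0, 0.0], [0, 0, 0.015, 0, 0.0], [0, 0, 0.006, 0, 0.0], [0, 0, 0, 0, 0.0], [0, 0.01, 0, 0, 0.0], [0, 0.01, 0, 0, 0.0], [0, 0.01, 0, 0, 0.0], [0, 0.005, 0, 0, 0.0], [0, 0.005, 0, 0, 0.0], [0, 0.005, 0, 0, 0.0], [0, 0.005, 0, 0, 0.0], [0, 0.005, 0, 0, 0.0]]
  ]
}}

```text
t: 23.98
ee_pos: [520.2, 117.4, 151.9]
orientation: [[-0.982, 0.189, -0.0], [0.189, 0.982, -0.0], [0.0, -0.0, -1.0]]
force: [-0.6, -1.2, 0.8]
opening: 0.8
```

Call:
{"method": "servo_tool", "body": {
  "motion": [
    [[0, 0.005, 0, 0, 0.0], [0, 0.005, 0, 0, 0.0], [0, 0.005, 0, 0, 0.0], [0, 0.005, 0, 0, 0.0], [0, 0.005, 0, 0, 0.0], [0, 0.005, 0, 0, 0.0], [0, 0.005, 0, 0, 0.0], [0, 0.005, 0, 0, 0.0], [0, 0, 0, 0, 0.0]]
  ]
}}

```text
t: 25.1
ee_pos: [527.8, 157.3, 151.8]
orientation: [[-0.982, 0.188, -0.0], [0.188, 0.982, 0.0], [0.0, 0.0, -1.0]]
force: [-0.3, -0.2, 0.1]
opening: 0.4
```

```bash
python3 - <<'E'
from h import *
o=env.get_obs();print(o['ee_pos'],o['force'])
d=shot('scene');save('push',cv2.resize(d['pixels'][180:400,400:640],(655,600),interpolation=3))
E
```

```text
[527.84715912 157.28138319 151.83388194] [-0.27685223 -0.17915468  0.12232915]
```

View pics/push.png

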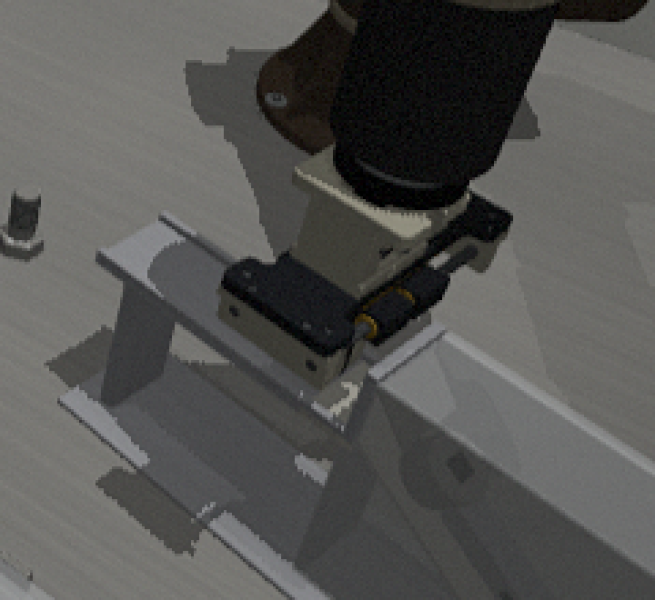

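The adapter has slid down: its round head shows through the clear wall at crop (450,465), and the pushing force is gone. I'll back off, lift away, and check the flap.

Call:
{"method": "servo_tool", "body": {
  "motion": [
    [[0, -0.02, 0, 0, 0.0], [0, -0.03, 0, 0, 0.0], [0, -0.03, 0, 0, 0.0], [0, -0.03, -0.03, 0, 0.0], [0, -0.04, -0.04, 0, 0.0], [0, -0.05, -0.04, 0, 0.0], [0, -0.05, -0.04, 0, 0.0], [0, -0.06, 0, 0, 0.0], [0, -0.06, 0, 0, 0.0], [0, -0.06, 0, 0, 0.0], [0, 0, 0, 0, 0.0], [0, 0, 0, 0, 0.0]]
  ]
}}

```text
t: 26.65
ee_pos: [446.3, -263.7, 299.9]
orientation: [[-0.982, 0.19, -0.0], [0.19, 0.982, 0.0], [0.0, 0.0, -1.0]]
force: [1.2, 0.0, -0.3]
opening: 0.3
```

```bash
python3 - <<'E'
from h import *
o=env.get_obs();print(o['t'],o['ee_pos'],o['force'])
t0=load('top');d=shot('scene');t=shot('top')
a=d['pixels'][235:425,480:640];b=t['pixels'][205:300,40:230]
im=np.zeros((600,800,3),np.uint8);im[:,:400]=cv2.resize(a,(400,475),interpolation=3)[np.minimum(np.arange(600),474)];im[:200,400:]=cv2.resize(b,(400,200),interpolation=3)
im[210:450,400:720]=cv2.resize(t['pixels'],(320,240),interpolation=cv2.INTER_AREA)
save('end',im)
P=cloud(t);m=((P[...,2]>8)&(P[...,2]<240)&(P[...,0]>150)).astype(np.uint8);m[:130]=0
n,l,st,_=cv2.connectedComponentsWithStats(m)
for i in range(1,n):
    if st[i,4]>80: print(st[i])
E
```

```text
26.65 [ 446.29175716 -263.7448128   299.86817502] [ 1.20177756  0.02900518 -0.30240805]
[   0  130   64  161 5636]
[317 130 158   4 330]
[ 388  140   32   47 1221]
[ 166  152   59   42 2134]
[233 165  21  22 280]
[251 199  13  13 123]
[390 211  24  58 543]
[348 216  13  12 121]
[  50  223  160   51 3311]
[ 542  235   26  171 3736]
[441 275  17  59 577]
[325 282  13  14  96]
[354 284  55  40 916]
[ 424  358   74   43 2705]
```

View pics/end.png

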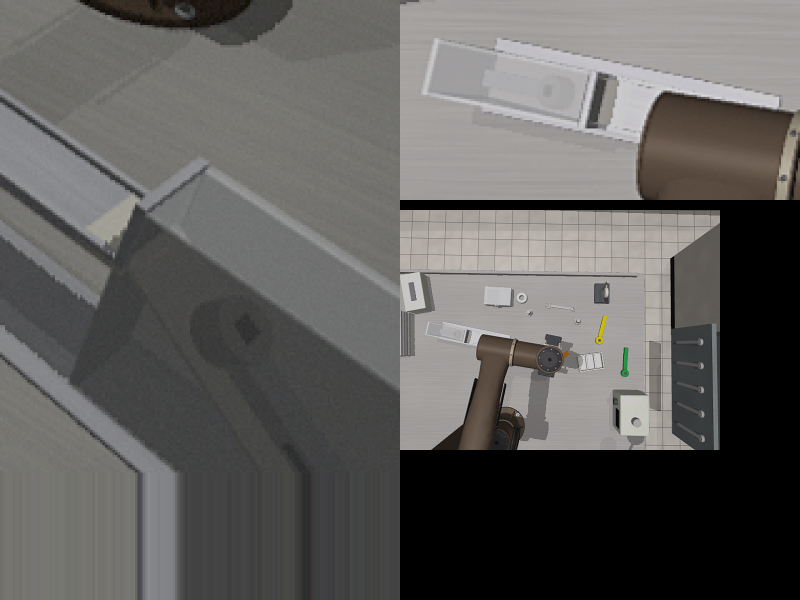

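```bash
python3 - <<'E'
from h import *
a=load('top');S=np.array([536.8,203.2]);v=np.array([.189,.982]);w=np.array([-.982,.189])
for u,vv,h in((115,247.7,124),(80,242,40)):
    p=ray(a,u,vv,h)[:2]-S;print(p@v,p@w)
for i in range(8): b=shot('top')
df=np.abs(a['pixels'].astype(int)-b['pixels']).max(2)
print('motion in box',df[215:275,45:140].max(),'elsewhere',np.percentile(df,99),env.get_obs()['t'])
g=b['pixels'][235:262,124:146].mean(2);
im=cv2.resize(b['pixels'][225:275,60:150],(792,440),interpolation=3);save('end2',im)
E
```

```text
65.78673324510488 -0.6286820666545284
201.53041676655874 6.685137622701394
motion in box 2 elsewhere 6.0 27.15
```

View pics/end2.png

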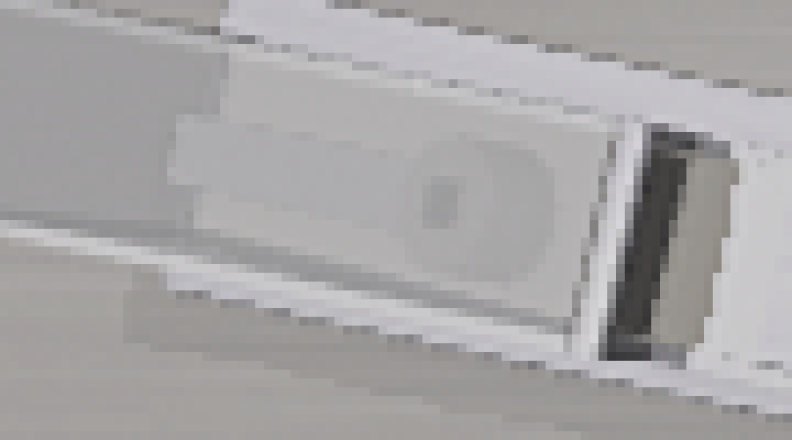

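```bash
python3 -c "
from h import *
print(env.hand_in(),env.get_obs()['t'])"
```

```text
the job is handed in; nothing more can be done
the job is handed in; nothing more can be done
```

The torque adapter is inside the returns box, plain end foremost. I handed the job in at about 27 s of the 72 s allowed. Handing in gave no verdict.

**What I did:** I trial-lifted the bare-metal adapter; it weighed about 4.4 N and balanced near x = −38 mm. I set it down and regripped it at about −34 mm. It then hung level and I laid it on the shelf. Still gripped, I pushed its nose through the flap, then let go and pushed the head from behind with shut fingers until it slid in.

**Last checks:**
- **Position and rest:** The nose is about 200 mm and the head roughly 65–80 mm beyond the sill. Two pictures 0.4 s apart showed no movement.
- **Flap:** It looks shut, the same as in the first picture, but I judged this by eye and have no joint reading.
- **Bystanders:** The parts box, spacer, caddy and two of the bolts are within about a pixel of where they started. The spanner looks unmoved in the overview picture but wasn't measured. The arm hid the third bolt and part of the orange look-alike in the last picture, so I could not re-check those; neither was touched.
- **Disagreement:** The two cameras differ by about 2–4 mm sideways on the shelf, which was within the clearance.

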